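# Go / no-go check of a specimen vial before racking

### The job

Gauge the black-capped vial, then rack it: stand it on the gauge plate in front of the green-marked go jaws and, keeping it upright and down on or just over the plate, slide it right through the go gap and on until the red-marked no-go jaws stop it; press it against them gently but noticeably (about 8 N) for about half a second, never hard. Then lift it out and leave it standing fully down in the free end hole of the wooden vial rack, and do not disturb the other things on the bench.

Things in the scene. Friction and masses are not known exactly. Their poses are not given: they have to be found in the camera images.
- black_vial_mid (a point): Centre of the loose specimen vial with the black screw cap: upright cylinder 22.4 mm in diameter, 50 mm tall (cap, the top 10 mm, 20.6 mm in diameter); the point is on its axis, 25 mm above its underside. About 18 g. Grip it high, round cap and shoulder (about 43 mm above its underside), so that the fingers stay above the jaws.
- blue_vial: Bystander: loose vial with a blue cap, 22 mm in diameter, 48 mm tall, standing on the bench; origin at the centre of its underside. Leave it alone; it may stand where the black-capped one stood last time.
- gauge: The fixed gap gauge: aluminium plate 200 x 90 x 6 mm with steel jaws 16 mm high on it (tops 22 mm above the bench): first the go jaws (green strips), behind them the no-go jaws (red strips). Origin at the centre of the plate's underside; x runs along the push direction (mouth, go gap, no-go gap), y across, z up. All gaps are centred on y = 0.
- gauge_mouth (a point): Point on the top of the gauge plate (6 mm above the bench) on its centre line, 62 mm before the plate's middle, 27 mm in front of the noses of the go jaws: free place to bring the vial down. Axes as the gauge.
- gauge_go (a point): Point on the top of the gauge plate in the middle of the go gap, x = -10 mm of the gauge; axes as the gauge. The go gap is 24.8 mm wide, parallel from x = -25 to +5 mm of the gauge, with round noses of 10 mm radius reaching to x = -35 mm as a lead-in.
- nogo_jaws (a joint): How far the sprung no-go jaws (gap 17 mm) are pushed in: 0 free, 0.010 m at the end stop, 1 mm for each 2 N; about 0.004 is right. They ride on a carriage clamped anywhere in 20 mm: their front face, when free, stands between x = +33 and +53 mm of the gauge, not measured, so find it by feel. The vial's axis stops 7 mm short of that face.
- rack: Fixed wooden vial rack 60 x 150 x 22 mm, a row of four holes along its y; origin at the centre of its underside, z up. The two holes at +y hold two white-capped vials; the two at -y are empty.
- rack_end_hole (a point): Centre of the floor of the free end hole (the one at the rack's -y end), 8 mm above the bench. The hole is 24 to 25 mm wide and 14 mm deep; its mouth is level with the rack's top, 22 mm above the bench. Axes as the rack.
- eraser: Bystander: loose blue and white eraser 23 x 58 x 13 mm on the bench; origin at the centre of its underside.
- caliper: Bystander: loose steel vernier caliper, 74 x 200 x 12 mm, lying flat; origin at the centre of its underside.
Things that resemble listed ones, but are neither listed nor needed, are in the scene too. Leave any yellow look-alike of the rack alone.

How it is judged (in metres and radians):
On the way, in this order (a step that is already met when the one before it is completed fails the run):
1. the black-capped vial is on the gauge plate (or within 8 mm over it) in front of the go jaws (x of black_vial_mid in the frame of gauge between -0.1 and -0.034 m and y of black_vial_mid in the frame of gauge between -0.03 and 0.03 m and z of black_vial_mid in the frame of gauge below 0.039 m), for 0.05 s.
2. it is in the go gap, low on the plate (x of black_vial_mid in the frame of gauge between -0.02 and 0.003 m and y of black_vial_mid in the frame of gauge between -0.004 and 0.004 m and z of black_vial_mid in the frame of gauge below 0.039 m), for 0.05 s.
3. it is through the go gap and pressed against the no-go jaws with at least 3 N (x of black_vial_mid in the frame of gauge between 0.02 and 0.062 m and y of black_vial_mid in the frame of gauge between -0.008 and 0.008 m and z of black_vial_mid in the frame of gauge below 0.039 m and value of joint nogo_jaws above 0.0015 m and contact force between black_vial and gauge above 1.5 N), for 0.4 s.
At the end, for the whole second after the job is handed in: the black-capped vial stands released and at rest in the free end hole of the rack: its axis within 5 mm of the hole's centre, upright within 0.15 rad, its underside within 4 mm of the hole's floor; the no-go jaws are free again; blue vial, eraser and caliper within 20 mm of where they were (horizontal distance between black_vial_mid and rack_end_hole below 0.005 m and z of black_vial_mid in the frame of rack between 0.029 and 0.037 m and angle between black_vial_mid's own z axis and vertical below 0.15 rad and linear speed of black_vial below 0.02 m/s and distance of each of blue_vial, eraser, caliper from where it was at the start of the episode below 0.02 m and value of joint nogo_jaws below 0.001 m); the robot touches nothing.
It fails at once if the no-go jaws are driven in by more than 8 mm (16 N) (value of joint nogo_jaws above 0.008 m).
It fails at once if the vial is pressed against the gauge with more than 40 N (contact force between black_vial and gauge above 40 N).
It fails at once if the black-capped vial is tipped by more than 0.6 rad (angle between black_vial_mid's own z axis and vertical above 0.6 rad).
It fails at once if the blue vial is moved by more than 20 mm or knocked over (distance of blue_vial from where it was at the start of the episode above 0.02 m or angle between blue_vial's own z axis and vertical above 0.5 rad).
It fails at once if the eraser or the caliper is moved by more than 20 mm (distance of any of eraser, caliper from where it was at the start of the episode above 0.02 m).
It also fails if it takes over 58 s, if anything falls off the work surface, if the arm or the gripper's body presses on something with over 40 N, if the wrist force passes 120 N, or if a joint passes its speed limit or range.

### The arm

A 7-joint arm with a two-finger parallel gripper is mounted at the origin on a cart in front of the work surface, level with it; the furniture and walls round the work are solid. World frame = base frame: x ahead of the robot, y to its left, z up, the work surface at z = 0. Lengths are in mm, angles in rad, forces in N, time in s.
With the tool pointing down it reaches from about 425 to 875 mm from the base axis. Payload 8.4 kg.
Tool frame: the origin (TCP) lies at the very end of the fingers, on their centre line; the grasp point (between the pads) lies 19 mm behind it; z points along the fingers, y is the line along which they close (so a half turn about z gives the same grasp; the last joint's range is limited). The gripper opens to 85 mm and grips with 20 to 120 N. Pads are 22 mm wide; open, the fingers measure 114 mm over their backs; the gripper's body (76 mm by 85 mm) begins 54 mm behind the grasp point. The pads swing forward as they close: fully open they stand 13 mm farther back than shut.
Start: joints at [1.024, 0.333, 0.04, 1.465, -0.013, 1.343, -0.059], TCP at [281.414, -585.893, 231.308] pointing down, gripper open.
Joint ranges: [-2.58, 2.58], [-0.38, 2.09], [-1.3, 1.39], [0.25, 2.4], [-1.5, 4.64], [0.08, 2.09], [-2.65, 2.65]. Speed limits (rad/s): [2.22, 2.22, 2.79, 2.79, 3.14, 3.14, 3.14].

### API

Orientations are given as a 3x3 rotation matrix whose columns are the frame's x, y, z axes.
In Python, from station import bot, imaging gives the robot as it stands.
- The arm moves only by the tool apply_moves, never from a script. Its argument "motion" is a list of rows, each an object with "offset": the shift along the tool's x, y, z each as a share of 0.15 m, from -1 to 1, a list of three; "twist": the turn, a rotation vector about the tool's x, y, z each as a share of 90 degrees, from -1 to 1, a list of three; "hand": the closure, from 0 (fully open) to 1 (shut). A call has 1 to 10 rows; each row is the pose to reach, as a shift and turn from the pose commanded when the call began, along the tool's axes at that moment; what a row does not reach only later rows make up. A row lasts 1/8 s, in which the tool goes at most 62.5 mm and 10.7 degrees, less where a joint would pass 70% of its speed; a pose out of reach is approached as far as the arm can. A call with a number of a shift or a turn outside -1 to 1 is refused whole. A call with a gripper value outside its range is refused whole. The fingers move at their own pace and stop on an object; "squeeze" is the grip in N (left out, the last holds). Time passes only in rows, so rows that repeat a pose let the fingers close. It gives the time, the measured TCP pose, the force, the opening and the grip force at its end, in the units of the state.
- bot.get_obs(): the state, without advancing time (a new reading comes with each control period).
- imaging.read_camera(name): name is "scene" or "top" or "wrist"; returns a dict with "pixels" (384x512x3 uint8, red, green, blue), "K" (3x3 intrinsics, pixels), "world_from_camera" (4x4, takes a point from camera to world coordinates). Camera axes: x right, y down, z forward; pixel columns grow to the right and rows downward; lengths in mm; the calibration is good to about 2 mm. The wrist camera is an equidistant fisheye: a pixel r from the principal point sees the ray r / f radians off the axis. A picture is of the moment at which its call begins. There is no depth.
- bot.finish_job(): hands the job in; it is judged then, once.
The state is a dict: "time_s": time; "joints": joint angles; "dq": joint speeds; "tau": joint torques, N m; "tcp_pos": TCP position; "tool_rot": TCP orientation; "ft_force": force on the tool from outside, world axes, zero at the start; "ft_torque": the same for the moment, N m; "width": opening from 0.0 (shut) to 1.0 (fully open); "finger_force": force on a finger pad.
Only numpy, scipy, OpenCV 4.12 (cv2) and the standard library are available. Lean on these libraries where they do the work, as an engineer would, in place of code of your own. Each camera call takes 0.05 s, during which the arm holds its last target. There are 200 camera calls.

## Working session

There is one attempt and no reset: what is moved stays moved. The work goes in short steps, Python scripts to look and compute and a tool call to move; the robot and the scene stay as the last step left them, time stands still between calls to the robot, and variables do not carry over. Pictures are saved under pics/ and viewed, at most 10 in all, crops included, and the job is handed in when it is done.

Besides the shell and the picture viewer there is one more tool, called as name(argument=value, ...), one argument or row to a line, values as JSON. apply_moves: Moves the arm, as the interface text tells. Shift numbers are shares of 0.15 m and turn numbers shares of 90 degrees, none past 1 either way. Its arguments: {"type":"object","properties":{"motion":{"type":"array"},"squeeze":{"type":"number"}},"required":["motion"]}

```bash
mkdir -p pics
cat > h.py <<'E'
import numpy as np, cv2, pickle, sys
from station import bot, imaging
def snap(name,tag):
    r=imaging.read_camera(name); pickle.dump(r,open(f'pics/{tag}.pkl','wb'))
    cv2.imwrite(f'pics/{tag}.png',np.ascontiguousarray(r['pixels'][:,:,::-1])); return r
def load(tag): return pickle.load(open(f'pics/{tag}.pkl','rb'))
def ray(r,u,v,fish=False):
    K=np.array(r['K']);T=np.array(r['world_from_camera'])
    a=(u-K[0,2])/K[0,0];b=(v-K[1,2])/K[1,1]
    if fish:
        t=np.hypot(a,b); d=np.array([a/t*np.sin(t),b/t*np.sin(t),np.cos(t)]) if t>0 else np.array([0,0,1.])
    else: d=np.array([a,b,1.])
    return T[:3,3],T[:3,:3]@d
def at(r,u,v,z,fish=False):
    o,d=ray(r,u,v,fish); return o+d*(z-o[2])/d[2]
E
python3 - <<'E'
from h import *
a=snap('top','top0');b=snap('scene','sc0')
im=np.vstack([cv2.imread('pics/top0.png')])
cv2.imwrite('pics/top0b.png',cv2.resize(im,(800,600),interpolation=cv2.INTER_CUBIC))
cv2.imwrite('pics/sc0b.png',cv2.resize(cv2.imread('pics/sc0.png'),(800,600),interpolation=cv2.INTER_CUBIC))
for r in(a,b): print(np.round(r['K'],1),np.round(r['world_from_camera'],3))
o=bot.get_obs();print(o['time_s'],o['tcp_pos'],np.round(o['tool_rot'],3),o['width'])
E
```

```text
[[378.    0.  251. ]
 [  0.  378.  191.8]
 [  0.    0.    1. ]] [[-2.600000e-02 -9.880000e-01  1.500000e-01  3.367490e+02]
 [-1.000000e+00  2.600000e-02 -2.000000e-03  1.763000e+01]
 [-2.000000e-03 -1.500000e-01 -9.890000e-01  1.364317e+03]
 [ 0.000000e+00  0.000000e+00  0.000000e+00  1.000000e+00]]
[[358.1   0.  253.7]
 [  0.  358.1 184.4]
 [  0.    0.    1. ]] [[ 5.39000e-01 -3.81000e-01  7.51000e-01 -1.83404e+02]
 [-8.42000e-01 -2.40000e-01  4.83000e-01 -4.44297e+02]
 [-4.00000e-03 -8.93000e-01 -4.51000e-01  4.77179e+02]
 [ 0.00000e+00  0.00000e+00  0.00000e+00  1.00000e+00]]
0.1 [ 281.1957638  -585.56965123  230.52337025] [[ 0.901  0.433 -0.001]
 [ 0.433 -0.901  0.001]
 [-0.    -0.001 -1.   ]] 0.9990012867132833
```

View pics/top0b.png

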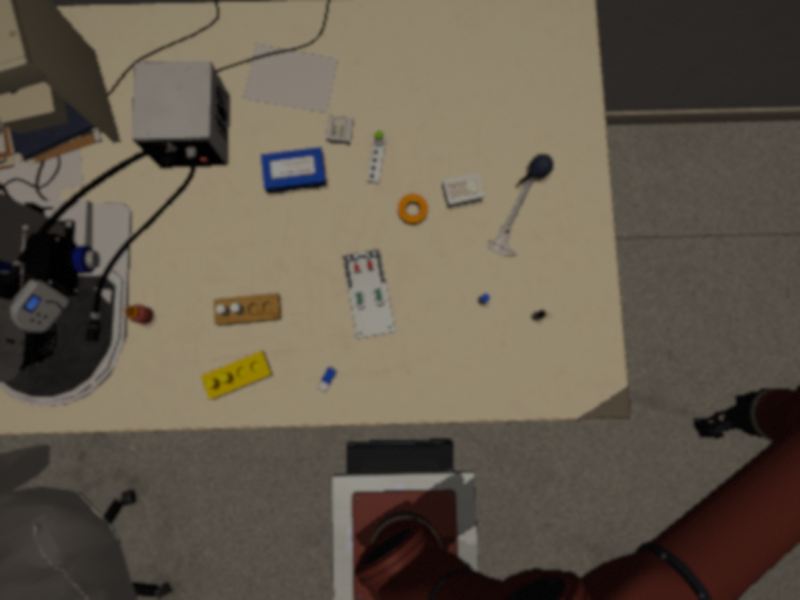

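View pics/sc0b.png

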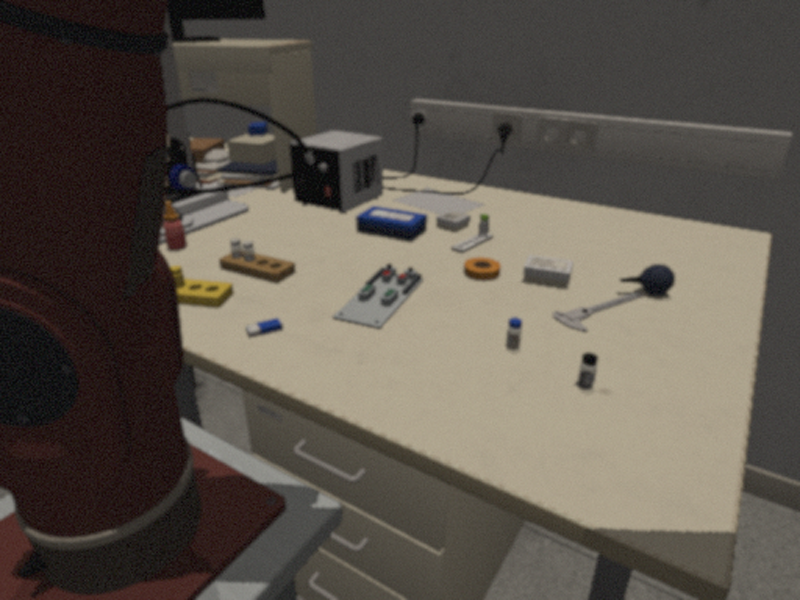

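The top view shows the black-capped vial at (540,315), the blue vial at (484,299), the gauge at (369,293) with its mouth toward the robot, the wooden rack at (247,309) and the yellow look-alike at (236,375). The scene view agrees: black cap at (589,358), blue cap at (515,323). The wooden rack has two white caps on the left (+y), so the free end hole is on the right. I'll confirm this in an enlarged crop.

Run:
```python
from h import *
im=cv2.imread('pics/top0.png')
a=cv2.resize(im[155:220,130:260],None,fx=6,fy=6,interpolation=cv2.INTER_CUBIC)
b=cv2.resize(im[180:213,295:361],None,fx=6,fy=6,interpolation=cv2.INTER_CUBIC)
p=np.zeros((65*6+33*6,780,3),np.uint8);p[:390]=a;p[390:,:396]=b
s=cv2.imread('pics/sc0.png')[200:250,320:386]
p[390:,400:400+261]=cv2.resize(s,(261,198),interpolation=cv2.INTER_CUBIC)
cv2.imwrite('pics/crop0.png',cv2.convertScaleAbs(p,alpha=1.3))
r=load('top0')
f=1.5625
for n,u,v,z in[('black cap',540,315,50),('blue cap',484,299,48),('gauge',369,293,6),('rack',247,309,22),('endhole',267,307,22)]:
    print(n,np.round(at(r,u/f,v/f,z)))
```

```text
black cap [ 493. -315.   50.]
blue cap [ 533. -192.   48.]
gauge [560.  68.   6.]
rack [528. 348.  22.]
endhole [531. 303.  22.]
```

View pics/crop0.png

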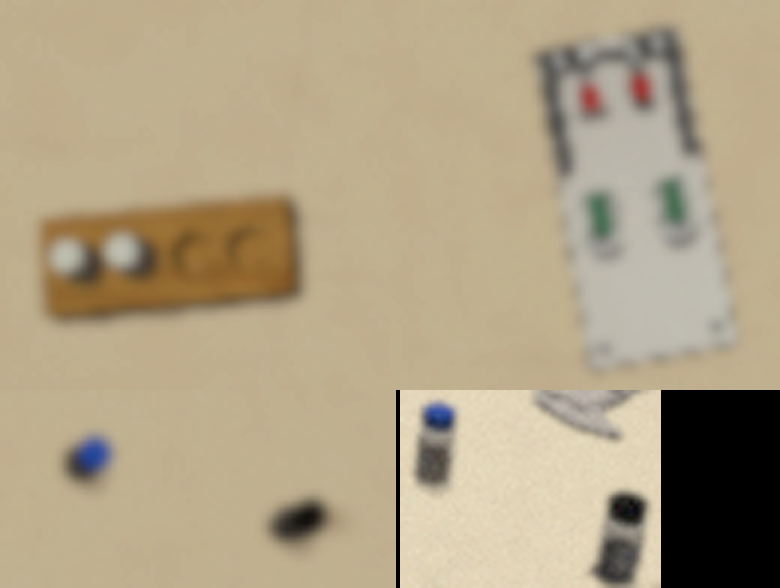

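The crop confirms the black-capped vial (crop 308,514), with its cap displaced to −y as parallax predicts. The blue one is at (95,452). The wooden rack's two right-hand holes are empty, with the end hole at (245,250). The plate corners are at (590,370), (738,345), (678,28) and (537,52).

Run:
```python
from h import *
r=load('top0')
def P(x,y,z): return at(r,130+x/6-.4,155+y/6-.4,z)
print('black',at(r,295+308/6-.4,180+(514-390)/6-.4,50).round(1))
s=load('sc0');print('black sc cap centre',at(s,589/1.5625,357/1.5625,46).round(1))
c=[P(*p,6) for p in[(590,370),(738,345),(678,28),(537,52)]]
print(np.round(c,1)); m=np.mean(c,0); ax=(c[2]+c[3]-c[0]-c[1])/2; print('gauge',m,np.linalg.norm(ax),np.linalg.norm(c[1]-c[0]),np.degrees(np.arctan2(ax[1],ax[0])))
c=[P(*p,22) for p in[(42,218),(292,197),(298,285),(48,308)]]
m=np.mean(c,0);ay=(c[0]+c[3]-c[1]-c[2])/2;print('rack',m,np.linalg.norm(ay),np.linalg.norm(c[1]-c[2]),'yaw',np.degrees(np.arctan2(-ay[0],ay[1])))
print('hole',P(245,250,22), 'whites',P(70,256,48),P(124,250,48))
o=bot.get_obs();R=o['tool_rot'];p=o['tcp_pos'];print(R.T@(np.array([493,-318,150])-p)/150, np.degrees(np.arctan2(R[1,1],R[0,1])))
```

```text
black [ 497.8 -316.7   50. ]
black sc cap centre [ 499.  -318.7   46. ]
[[456.4 100.2   6. ]
 [469.1  11.    6. ]
 [665.2  42.6   6. ]
 [652.5 129.4   6. ]]
gauge [560.7945107   70.79766767   6.        ] 198.43313521831487 90.06408867845201 8.80327493985013
rack [532.3325628  348.98581085  22.        ] 149.60931924520472 53.426062311990385 yaw 3.574059759663919
hole [532.27053026 304.19843765  22.        ] whites [527.64551663 401.19757666  48.        ] [530.36090563 369.59328875  48.        ]
[ 2.04525979 -0.99574162  0.53791011] -64.34232358495416
```

apply_moves(
  motion=[
    {"offset": [0.5,-0.25,0.1],"twist": [0,0,-0.12],"hand": 0},
    {"offset": [1,-0.5,0.2],"twist": [0,0,-0.24],"hand": 0},
    {"offset": [1,-0.5,0.2],"twist": [0,0,-0.36],"hand": 0},
    {"offset": [1,-0.5,0.2],"twist": [0,0,-0.48],"hand": 0},
    {"offset": [1,-0.5,0.2],"twist": [0,0,-0.6],"hand": 0},
    {"offset": [1,-0.5,0.2],"twist": [0,0,-0.72],"hand": 0},
    {"offset": [1,-0.5,0.2],"twist": [0,0,-0.81],"hand": 0},
    {"offset": [1,-0.5,0.2],"twist": [0,0,-0.81],"hand": 0},
  ],
  squeeze=40,
)

```text
time_s: 1.1
tcp_pos: [383.9, -453.2, 200.9]
tool_rot: [[-0.148, 0.989, -0.0], [0.989, 0.148, 0.001], [0.001, -0.0, -1.0]]
ft_force: [0.2, -0.3, 0.3]
width: 0.998
finger_force: 0.0
```

Run:
```python
from h import *
o=bot.get_obs();R=o['tool_rot'];p=o['tcp_pos'];print(o['time_s'],p,np.round(R,3),o['joints'],np.degrees(np.arctan2(R[1,1],R[0,1])),R.T@(np.array([498,-318,130])-p)/150,o['ft_force'])
```

```text
1.1 [ 383.94558873 -453.21586055  200.91907051] [[-0.148  0.989 -0.   ]
 [ 0.989  0.148  0.001]
 [ 0.001 -0.    -1.   ]] [ 0.96363393  0.24904681 -0.20208702  1.63844569  0.05182817  1.26011306
  0.90003211] 8.49730121648003 [0.77886547 0.88537692 0.47302662] [ 0.24835926 -0.26677629  0.32642877]
```

apply_moves(
  motion=[
    {"offset": [0.39,0.44,0.24],"twist": [0,0,0],"hand": 0},
    {"offset": [0.78,0.885,0.47],"twist": [0,0,0],"hand": 0},
    {"offset": [0.78,0.885,0.47],"twist": [0,0,0],"hand": 0},
    {"offset": [0.78,0.885,0.47],"twist": [0,0,0],"hand": 0},
    {"offset": [0.78,0.885,0.47],"twist": [0,0,0],"hand": 0},
  ],
)

```text
time_s: 1.72
tcp_pos: [497.9, -317.9, 130.6]
tool_rot: [[-0.147, 0.989, -0.001], [0.989, 0.147, 0.0], [0.0, -0.001, -1.0]]
ft_force: [-0.2, -0.6, 0.3]
width: 0.995
finger_force: 0.0
```

Run:
```python
from h import *
r=snap('wrist','w1');print(np.round(r['K'],1),np.round(r['world_from_camera'],3))
cv2.imwrite('pics/w1b.png',cv2.resize(cv2.imread('pics/w1.png'),(800,600),interpolation=cv2.INTER_CUBIC))
o=bot.get_obs();print(o['time_s'],o['tcp_pos'])
```

```text
[[297.3   0.  255.6]
 [  0.  297.3 195. ]
 [  0.    0.    1. ]] [[ 9.89000e-01  1.40000e-01  4.50000e-02  4.85475e+02]
 [ 1.47000e-01 -9.41000e-01 -3.06000e-01 -2.39335e+02]
 [-0.00000e+00  3.09000e-01 -9.51000e-01  2.72235e+02]
 [ 0.00000e+00  0.00000e+00  0.00000e+00  1.00000e+00]]
1.775 [ 497.42189965 -318.98335931  130.96237972]
```

View pics/w1b.png

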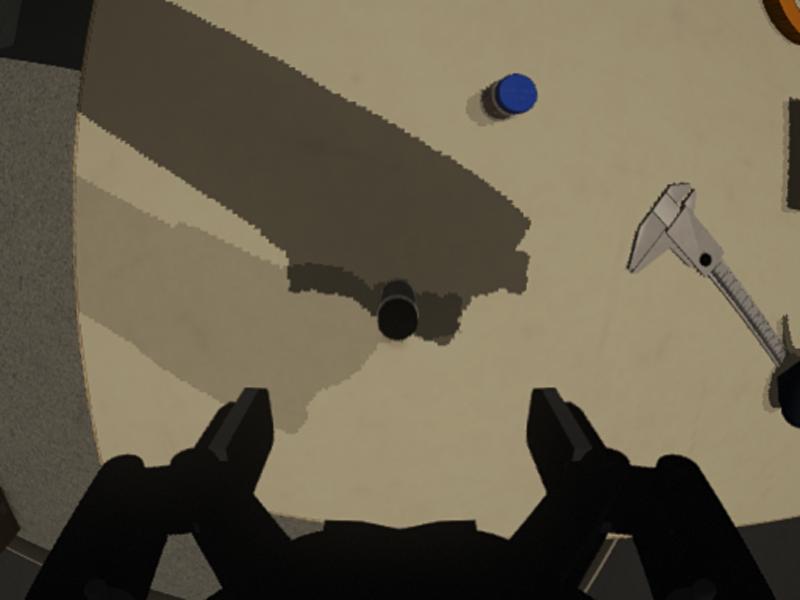

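The wrist view shows the black cap's top centred at (397,319), midway between the fingers. The blue vial (516,93) and the caliper (640,265) are well clear.

Run:
```python
from h import *
r=load('w1');f=1.5625
c=at(r,397/f-.2,319/f-.2,50,True);print(c)
print('caliper',at(r,632/f,268/f,10,True),'blue',at(r,516/f,93/f,48,True))
o=bot.get_obs();R=o['tool_rot'];print(R.T@(np.r_[c[:2],24]-o['tcp_pos'])/150)
```

```text
[ 495.86999703 -318.35993261   50.        ]
caliper [ 639.93908983 -277.78295554   10.        ] blue [ 535.86495966 -197.34930087   48.        ]
[ 0.00597066 -0.0092939   0.71308414]
```

apply_moves(
  motion=[
    {"offset": [0,-0.01,0.35],"twist": [0,0,0],"hand": 0},
    {"offset": [0,-0.01,0.71],"twist": [0,0,0],"hand": 0},
    {"offset": [0,-0.01,0.71],"twist": [0,0,0],"hand": 0},
    {"offset": [0,-0.01,0.71],"twist": [0,0,0],"hand": 0.4},
    {"offset": [0,-0.01,0.71],"twist": [0,0,0],"hand": 1},
    {"offset": [0,-0.01,0.71],"twist": [0,0,0],"hand": 1},
    {"offset": [0,-0.01,0.71],"twist": [0,0,0],"hand": 1},
    {"offset": [0,-0.01,0.71],"twist": [0,0,0],"hand": 1},
    {"offset": [0,-0.01,0.71],"twist": [0,0,0],"hand": 1},
  ],
  squeeze=40,
)

```text
time_s: 2.9
tcp_pos: [497.2, -318.7, 25.7]
tool_rot: [[-0.149, 0.989, 0.001], [0.989, 0.149, -0.001], [-0.001, 0.001, -1.0]]
ft_force: [-1.5, -0.5, 7.6]
width: 0.242
finger_force: 38.9
```

apply_moves(
  motion=[
    {"offset": [0,0,-0.25],"twist": [0,0,0],"hand": 1},
    {"offset": [0,0,-0.5],"twist": [0,0,0],"hand": 1},
    {"offset": [0.35,0.05,-0.6],"twist": [0,0,0],"hand": 1},
    {"offset": [0.7,0.1,-0.6],"twist": [0,0,0],"hand": 1},
    {"offset": [1,0.15,-0.6],"twist": [0,0,0],"hand": 1},
    {"offset": [1,0.15,-0.6],"twist": [0,0,0],"hand": 1},
  ],
)

```text
time_s: 3.65
tcp_pos: [497.1, -162.4, 115.1]
tool_rot: [[-0.155, 0.988, 0.001], [0.988, 0.155, 0.0], [0.0, 0.001, -1.0]]
ft_force: [-0.2, -0.2, 0.2]
width: 0.245
finger_force: 39.3
```

apply_moves(
  motion=[
    {"offset": [0.35,0.05,0],"twist": [0,0,0],"hand": 1},
    {"offset": [0.7,0.1,0],"twist": [0,0,0],"hand": 1},
    {"offset": [0.85,0.15,0],"twist": [0,0,0],"hand": 1},
    {"offset": [1,0.15,0],"twist": [0,0,0],"hand": 1},
    {"offset": [1,0.15,0],"twist": [0,0,0],"hand": 1},
    {"offset": [1,0.15,0],"twist": [0,0,0],"hand": 1},
  ],
)

```text
time_s: 4.4
tcp_pos: [496.6, -16.2, 114.4]
tool_rot: [[-0.147, 0.989, 0.0], [0.989, 0.147, -0.001], [-0.001, 0.0, -1.0]]
ft_force: [-0.2, -1.1, -0.2]
width: 0.244
finger_force: 39.3
```

Run:
```python
from h import *
r=snap('wrist','w2');print(np.round(r['world_from_camera'],3))
cv2.imwrite('pics/w2b.png',cv2.convertScaleAbs(cv2.resize(cv2.imread('pics/w2.png'),(800,600),interpolation=cv2.INTER_CUBIC),alpha=1.3))
o=bot.get_obs();R=o['tool_rot'];print(o['time_s'],o['tcp_pos'],np.round(R,4),R.T@(np.array([499.5,61.3,90])-o['tcp_pos'])/150,o['joints'])
```

```text
[[ 9.89000e-01  1.40000e-01  4.70000e-02  4.84082e+02]
 [ 1.48000e-01 -9.40000e-01 -3.06000e-01  6.24460e+01]
 [ 1.00000e-03  3.10000e-01 -9.51000e-01  2.56036e+02]
 [ 0.00000e+00  0.00000e+00  0.00000e+00  1.00000e+00]]
4.45 [496.61951477 -16.3176373  114.40676274] [[-1.470e-01  9.891e-01  2.000e-04]
 [ 9.891e-01  1.470e-01 -4.000e-04]
 [-5.000e-04  1.000e-04 -1.000e+00]] [0.50908287 0.09503467 0.16248807] [ 0.41356736  0.15895399 -0.50588819  1.95067239  0.08889765  1.05319012
  0.01648598]
```

View pics/w2b.png

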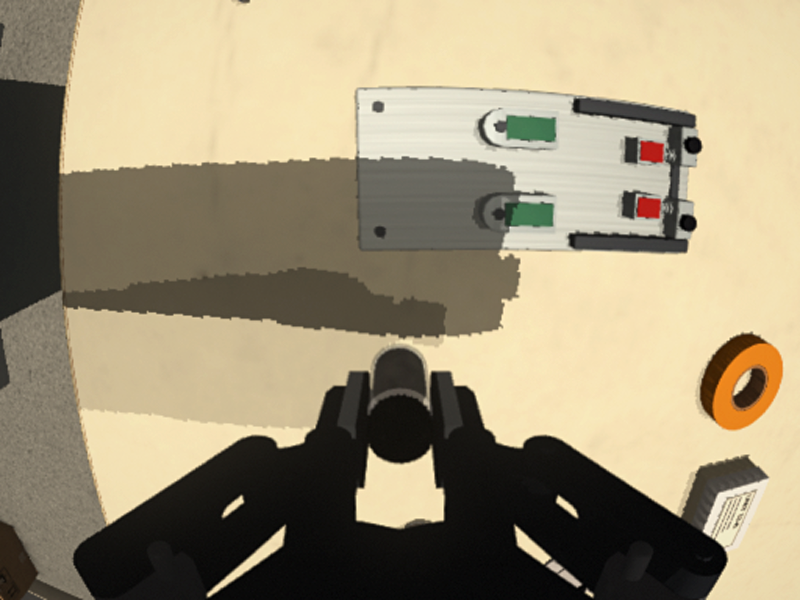

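The wrist view shows the vial held upright by its cap: cap top at (400,430), lower end near (399,362). The gauge has green strips at (531,129) and (532,214), red strips at (652,152) and (649,208), mouth-end screws at (378,106) and (380,232), and mouth-end plate corners at (357,88) and (360,249).

Run:
```python
from h import *
r=load('w2');f=1.5625
A=lambda u,v,z: at(r,u/f-.2,v/f-.2,z,True)
g=[A(531,129,22),A(532,214,22)];rd=[A(652,152,22),A(649,208,22)];s=[A(378,106,6),A(380,232,6)];c=[A(357,88,6),A(360,249,6)]
for n,q in zip('grsc',(g,rd,s,c)):
    m=np.mean(q,0);d=q[0]-q[1];print(n,np.round(q,1).tolist(),'mid',m.round(1),'sep',np.linalg.norm(d).round(1),'yaw',np.degrees(np.arctan2(-d[0],d[1])).round(1))
G=np.mean(g,0);
for q in(s,c,rd):
    d=np.mean(q,0)-G; print('line yaw',np.degrees(np.arctan2(d[1],d[0]))%180,np.linalg.norm(d[:2]))
print('cap',A(400,430,114.4+26)-np.array([496.6,-16.3,114.4]))
print('nose tips', A(480,129,22),A(478,213,22))
```

```text
g [[547.4, 89.5, 22.0], [556.0, 46.2, 22.0]] mid [551.7  67.8  22. ] sep 44.1 yaw 11.2
r [[619.0, 94.5, 22.0], [624.0, 63.5, 22.0]] mid [621.5  79.   22. ] sep 31.4 yaw 9.2
s [[468.8, 89.0, 6.0], [479.6, 21.6, 6.0]] mid [474.2  55.3   6. ] sep 68.3 yaw 9.1
c [[456.3, 97.4, 6.0], [470.0, 10.7, 6.0]] mid [463.2  54.    6. ] sep 87.8 yaw 9.0
line yaw 9.184144235645192 78.4946668727
line yaw 8.869974833745715 89.56263571903827
line yaw 9.095367368249581 70.75077342268287
cap [-1.02762257  3.19392696 26.        ]
nose tips [521.44320493  84.07212138  22.        ] [527.65873684  41.63049403  22.        ]
```

apply_moves(
  motion=[
    {"offset": [0.25,0.05,0],"twist": [0,0,-0.006],"hand": 1},
    {"offset": [0.49,0.1,0],"twist": [0,0,-0.006],"hand": 1},
    {"offset": [0.49,0.1,0.2],"twist": [0,0,-0.006],"hand": 1},
    {"offset": [0.49,0.1,0.4],"twist": [0,0,-0.006],"hand": 1},
    {"offset": [0.49,0.1,0.5],"twist": [0,0,-0.006],"hand": 1},
    {"offset": [0.49,0.1,0.53],"twist": [0,0,-0.006],"hand": 1},
    {"offset": [0.49,0.1,0.53],"twist": [0,0,-0.006],"hand": 1},
    {"offset": [0.49,0.1,0.53],"twist": [0,0,-0.006],"hand": 1},
  ],
)

```text
time_s: 5.45
tcp_pos: [501.1, 60.1, 35.8]
tool_rot: [[-0.158, 0.987, 0.002], [0.987, 0.158, 0.0], [-0.0, 0.002, -1.0]]
ft_force: [-0.8, 0.7, -0.1]
width: 0.244
finger_force: 39.3
```

Run:
```python
from h import *
r=snap('wrist','w3')
im=cv2.imread('pics/w3.png')
cv2.imwrite('pics/w3b.png',cv2.convertScaleAbs(cv2.resize(im[150:350,180:446],(798,600),interpolation=cv2.INTER_CUBIC),alpha=1.5,beta=10))
o=bot.get_obs();R=o['tool_rot'];print(o['time_s'],o['tcp_pos'],np.round(R,4),o['ft_force'])
```

```text
5.5 [500.96732087  60.14287039  35.69690232] [[-1.579e-01  9.875e-01  1.400e-03]
 [ 9.875e-01  1.579e-01  0.000e+00]
 [-2.000e-04  1.400e-03 -1.000e+00]] [-0.09478686  0.49682275 -0.43412083]
```

View pics/w3b.png

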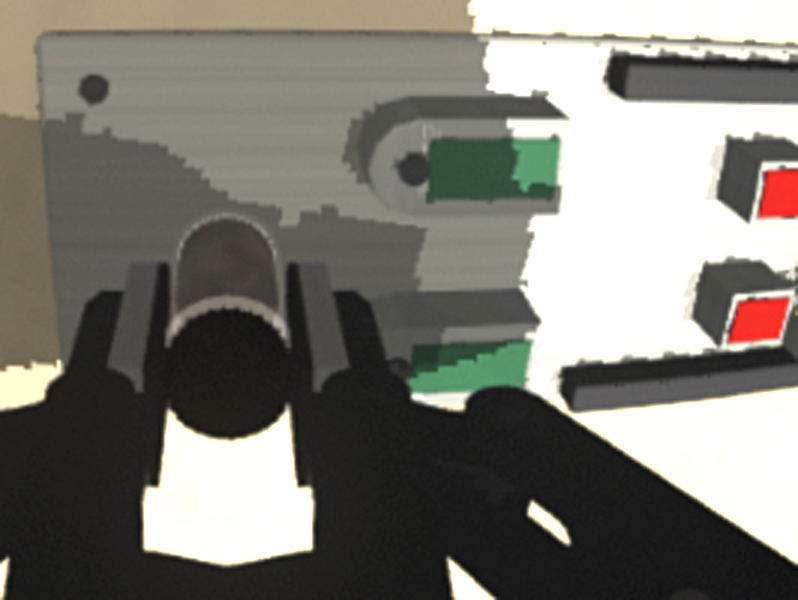

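The crop shows the vial upright in front of the go jaws, cap centre (227,372) and far lower rim at (226,216). The upper jaw's inner top edge is at row ≈212 and the lower jaw's at row ≈325. The screw is at (93,89).

Run:
```python
from h import *
r=load('w3')
A=lambda u,v,z: at(r,180+u/3-.33,150+v/3-.33,z,True)
p=np.array([500.97,60.14]);R=np.array([[-.158,.9875],[.9875,.158]])
T=lambda q:(R.T@(q[:2]-p)).round(1)   # tool x (lateral), tool y (forward)
for n,q in dict(upin=(500,212,22),upin2=(440,213,22),loin=(480,326,22),loin2=(420,327,22),lobase=(470,290,6),nose=(370,168,22),screw=(93,89,6),cornTL=(38,33,6),cap=(227,372,60.2),capfar=(227,310,60.2),caplow=(227,437,60.2),rim=(226,215,11),red1=(758,220,22),red2=(724,346,22),upstart=(428,170,22),upend=(558,170,22)).items(): print(n,T(A(*q)))
```

```text
upin [13.4 52.6]
upin2 [13.4 40.4]
loin [-12.2  51.5]
loin2 [-11.9  38.6]
lobase [-12.2  53.4]
nose [22.7 26.1]
screw [ 33.7 -27.5]
cornTL [ 45.3 -38.2]
cap [ 2.9 -0.8]
capfar [14.1 -0.8]
caplow [-9.9 -0.8]
rim [ 8.6 -0.9]
red1 [  9.8 114.5]
red2 [-21.8 113.5]
upstart [22.3 37.3]
upend [22.  63.8]
```

apply_moves(
  motion=[
    {"offset": [0.02,0,0],"twist": [0,0,0],"hand": 1},
    {"offset": [0.02,0,0.01],"twist": [0,0,0],"hand": 1},
    {"offset": [0.02,0,0.02],"twist": [0,0,0],"hand": 1},
    {"offset": [0.02,0,0.025],"twist": [0,0,0],"hand": 1},
    {"offset": [0.02,0,0.025],"twist": [0,0,0],"hand": 1},
  ],
)

```text
time_s: 6.12
tcp_pos: [500.0, 63.2, 31.7]
tool_rot: [[-0.158, 0.987, 0.0], [0.987, 0.158, -0.0], [-0.0, 0.0, -1.0]]
ft_force: [-3.8, -1.0, 8.9]
width: 0.244
finger_force: 40.4
```

apply_moves(
  motion=[
    {"offset": [0,0,-0.012],"twist": [0,0,0],"hand": 1},
    {"offset": [0,0.05,-0.012],"twist": [0,0,0],"hand": 1},
    {"offset": [0,0.1,-0.012],"twist": [0,0,0],"hand": 1},
    {"offset": [0,0.13,-0.012],"twist": [0,0,0],"hand": 1},
    {"offset": [0,0.16,-0.012],"twist": [0,0,0],"hand": 1},
    {"offset": [0,0.18,-0.012],"twist": [0,0,0],"hand": 1},
    {"offset": [0,0.2,-0.012],"twist": [0,0,0],"hand": 1},
  ],
)

```text
time_s: 7.0
tcp_pos: [529.5, 67.9, 32.8]
tool_rot: [[-0.158, 0.987, -0.0], [0.987, 0.158, 0.0], [0.0, -0.0, -1.0]]
ft_force: [-0.1, 0.2, -0.5]
width: 0.242
finger_force: 39.5
```

apply_moves(
  motion=[
    {"offset": [0,0.02,0],"twist": [0,0,0],"hand": 1},
    {"offset": [0,0.04,0],"twist": [0,0,0],"hand": 1},
    {"offset": [0,0.06,0],"twist": [0,0,0],"hand": 1},
    {"offset": [0,0.08,0],"twist": [0,0,0],"hand": 1},
  ],
)

```text
time_s: 7.5
tcp_pos: [541.4, 69.5, 32.8]
tool_rot: [[-0.158, 0.987, -0.0], [0.987, 0.158, -0.0], [-0.0, -0.0, -1.0]]
ft_force: [-0.6, -1.6, -0.2]
width: 0.243
finger_force: 39.5
```

apply_moves(
  motion=[
    {"offset": [0,0.03,0],"twist": [0,0,0],"hand": 1},
    {"offset": [0,0.06,0],"twist": [0,0,0],"hand": 1},
    {"offset": [0,0.09,0],"twist": [0,0,0],"hand": 1},
    {"offset": [0,0.09,0],"twist": [0,0,0],"hand": 1},
  ],
)

```text
time_s: 8.0
tcp_pos: [555.3, 71.9, 33.0]
tool_rot: [[-0.158, 0.987, 0.001], [0.987, 0.158, 0.0], [0.0, 0.001, -1.0]]
ft_force: [1.7, -1.6, 0.0]
width: 0.241
finger_force: 39.4
```

apply_moves(
  motion=[
    {"offset": [-0.003,0.0,0],"twist": [0,0,0],"hand": 1},
    {"offset": [-0.003,0.04,0],"twist": [0,0,0],"hand": 1},
    {"offset": [-0.003,0.08,0],"twist": [0,0,0],"hand": 1},
    {"offset": [-0.003,0.12,0],"twist": [0,0,0],"hand": 1},
    {"offset": [-0.003,0.15,0],"twist": [0,0,0],"hand": 1},
    {"offset": [-0.003,0.17,0],"twist": [0,0,0],"hand": 1},
    {"offset": [-0.003,0.17,0],"twist": [0,0,0],"hand": 1},
  ],
)

```text
time_s: 8.88
tcp_pos: [580.0, 75.6, 32.8]
tool_rot: [[-0.158, 0.987, -0.0], [0.987, 0.158, 0.0], [0.0, -0.0, -1.0]]
ft_force: [0.1, 0.1, 0.5]
width: 0.243
finger_force: 39.4
```

apply_moves(
  motion=[
    {"offset": [0,0.025,0],"twist": [0,0,0],"hand": 1},
    {"offset": [0,0.05,0],"twist": [0,0,0],"hand": 1},
    {"offset": [0,0.075,0],"twist": [0,0,0],"hand": 1},
    {"offset": [0,0.1,0],"twist": [0,0,0],"hand": 1},
  ],
)

```text
time_s: 9.38
tcp_pos: [595.0, 77.9, 32.9]
tool_rot: [[-0.158, 0.987, -0.0], [0.987, 0.158, 0.0], [0.0, -0.0, -1.0]]
ft_force: [-0.0, -0.4, -0.3]
width: 0.247
finger_force: 39.4
```

apply_moves(
  motion=[
    {"offset": [0,0.013,0],"twist": [0,0,0],"hand": 1},
    {"offset": [0,0.026,0],"twist": [0,0,0],"hand": 1},
    {"offset": [0,0.04,0],"twist": [0,0,0],"hand": 1},
    {"offset": [0,0.04,0],"twist": [0,0,0],"hand": 1},
  ],
)

```text
time_s: 9.88
tcp_pos: [600.7, 78.8, 32.9]
tool_rot: [[-0.158, 0.987, 0.0], [0.987, 0.158, 0.0], [0.0, 0.0, -1.0]]
ft_force: [-0.3, -0.8, 0.5]
width: 0.244
finger_force: 39.4
```

apply_moves(
  motion=[
    {"offset": [0,0.01,0],"twist": [0,0,0],"hand": 1},
    {"offset": [0,0.02,0],"twist": [0,0,0],"hand": 1},
    {"offset": [0,0.02,0],"twist": [0,0,0],"hand": 1},
  ],
)

```text
time_s: 10.25
tcp_pos: [603.7, 79.3, 32.9]
tool_rot: [[-0.158, 0.987, -0.0], [0.987, 0.158, 0.0], [0.0, 0.0, -1.0]]
ft_force: [0.5, -0.1, 0.1]
width: 0.243
finger_force: 39.4
```

apply_moves(
  motion=[
    {"offset": [0,0.01,0],"twist": [0,0,0],"hand": 1},
    {"offset": [0,0.02,0],"twist": [0,0,0],"hand": 1},
    {"offset": [0,0.02,0],"twist": [0,0,0],"hand": 1},
  ],
)

```text
time_s: 10.62
tcp_pos: [606.4, 79.5, 32.7]
tool_rot: [[-0.158, 0.987, -0.001], [0.987, 0.158, -0.0], [-0.0, -0.001, -1.0]]
ft_force: [-0.9, -1.3, 1.1]
width: 0.242
finger_force: 39.4
```

apply_moves(
  motion=[
    {"offset": [0,0.01,0],"twist": [0,0,0],"hand": 1},
    {"offset": [0,0.01,0],"twist": [0,0,0],"hand": 1},
  ],
)

```text
time_s: 10.88
tcp_pos: [607.7, 79.7, 32.6]
tool_rot: [[-0.158, 0.987, -0.001], [0.987, 0.158, -0.0], [-0.0, -0.001, -1.0]]
ft_force: [-2.7, -1.7, 0.7]
width: 0.241
finger_force: 39.4
```

apply_moves(
  motion=[
    {"offset": [0,0.01,0],"twist": [0,0,0],"hand": 1},
    {"offset": [0,0.018,0],"twist": [0,0,0],"hand": 1},
    {"offset": [0,0.018,0],"twist": [0,0,0],"hand": 1},
  ],
)

```text
time_s: 11.25
tcp_pos: [609.9, 79.7, 32.5]
tool_rot: [[-0.158, 0.987, -0.002], [0.987, 0.158, -0.001], [-0.001, -0.002, -1.0]]
ft_force: [-5.7, -4.3, 1.6]
width: 0.24
finger_force: 39.6
```

apply_moves(
  motion=[
    {"offset": [-0.003,0.006,0],"twist": [0,0,0],"hand": 1},
    {"offset": [-0.003,0.008,0],"twist": [0,0,0],"hand": 1},
    {"offset": [-0.003,0.008,0],"twist": [0,0,0],"hand": 1},
    {"offset": [-0.003,0.008,0],"twist": [0,0,0],"hand": 1},
    {"offset": [-0.003,0.008,0],"twist": [0,0,0],"hand": 1},
  ],
)

```text
time_s: 11.88
tcp_pos: [610.7, 79.7, 32.4]
tool_rot: [[-0.158, 0.987, -0.003], [0.987, 0.158, -0.001], [-0.0, -0.003, -1.0]]
ft_force: [-7.0, -3.1, 2.0]
width: 0.239
finger_force: 39.7
```

apply_moves(
  motion=[
    {"offset": [0,0,0],"twist": [0,0,0],"hand": 1},
    {"offset": [0,0,0],"twist": [0,0,0],"hand": 1},
    {"offset": [0,-0.05,0],"twist": [0,0,0],"hand": 1},
    {"offset": [0,-0.09,0],"twist": [0,0,0],"hand": 1},
    {"offset": [0,-0.09,-0.2],"twist": [0,0,0],"hand": 1},
    {"offset": [0,-0.09,-0.5],"twist": [0,0,0],"hand": 1},
    {"offset": [0.3,-0.25,-0.5],"twist": [0,0,0],"hand": 1},
    {"offset": [0.6,-0.4,-0.5],"twist": [0,0,0],"hand": 1},
    {"offset": [0.9,-0.5,-0.5],"twist": [0,0,0.06],"hand": 1},
    {"offset": [0.9,-0.5,-0.5],"twist": [0,0,0.06],"hand": 1},
  ],
)

```text
time_s: 13.12
tcp_pos: [514.7, 206.4, 108.8]
tool_rot: [[-0.07, 0.998, 0.002], [0.998, 0.07, 0.002], [0.002, 0.002, -1.0]]
ft_force: [0.1, -0.2, 1.2]
width: 0.244
finger_force: 39.5
```

Run:
```python
from h import *
r=snap('wrist','w4')
cv2.imwrite('pics/w4b.png',cv2.convertScaleAbs(cv2.resize(cv2.imread('pics/w4.png'),(800,600),interpolation=cv2.INTER_CUBIC),alpha=1.3))
o=bot.get_obs();R=o['tool_rot'];print(o['time_s'],o['tcp_pos'],np.round(R,4),R.T@(np.array([532,302.8,55])-o['tcp_pos'])/150,o['ft_force'])
```

```text
13.175 [516.02653845 203.81234824 108.56100462] [[-6.870e-02  9.976e-01  1.700e-03]
 [ 9.976e-01  6.870e-02  1.000e-03]
 [ 9.000e-04  1.800e-03 -1.000e+00]] [0.65072548 0.15092825 0.35792431] [ 1.27222265 -0.46992829 -0.05416446]
```

View pics/w4b.png

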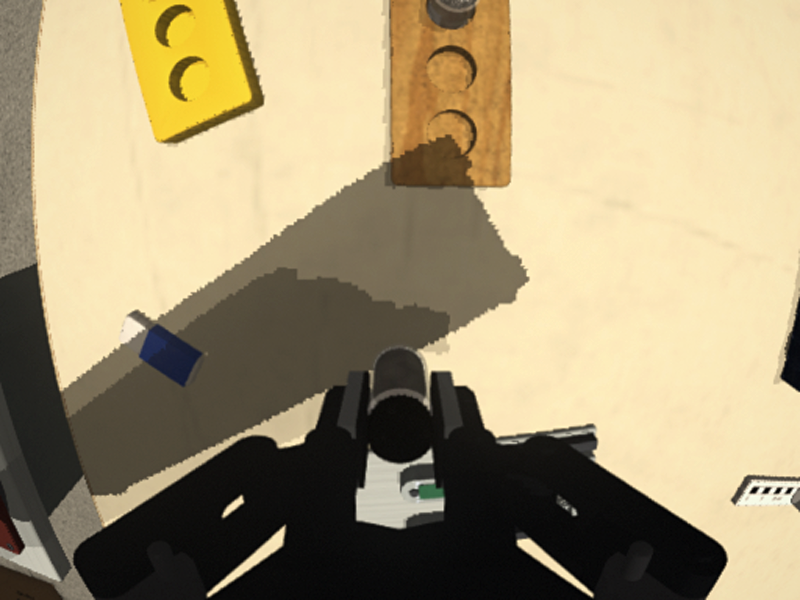

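The wrist view shows the free end hole of the wooden rack at (451,133), the next empty hole at (452,69), and the vial still held upright. The yellow look-alike at (190,75) is clear.

Run:
```python
from h import *
r=load('w4');f=1.5625
A=lambda u,v,z: at(r,u/f-.2,v/f-.2,z,True)
h1=A(451,133,22);h2=A(452,69,22);print(h1,h2,np.linalg.norm(h1-h2), 'edges',A(389,130,22),A(511,130,22),'end',A(450,187,22))
o=bot.get_obs();R=o['tool_rot'];p=o['tcp_pos'];print(p,R.T@(np.r_[h1[:2],60]-p)/150)
```

```text
[532.42293447 300.73602082  22.        ] [530.5594755 332.9052932  22.       ] 32.22319917546248 edges [502.44618538 299.7661201   22.        ] [561.9596944  305.63482919  22.        ] end [534.12577415 274.06650622  22.        ]
[516.02653845 203.81234824 108.56100462] [0.63683439 0.15285497 0.32458184]
```

apply_moves(
  motion=[
    {"offset": [0.3,0.08,0],"twist": [0,0,0],"hand": 1},
    {"offset": [0.6,0.15,0],"twist": [0,0,0],"hand": 1},
    {"offset": [0.65,0.153,0.2],"twist": [0,0,0],"hand": 1},
    {"offset": [0.65,0.153,0.35],"twist": [0,0,0],"hand": 1},
    {"offset": [0.65,0.153,0.35],"twist": [0,0,0],"hand": 1},
    {"offset": [0.65,0.153,0.35],"twist": [0,0,0],"hand": 1},
  ],
)

```text
time_s: 13.92
tcp_pos: [534.2, 300.0, 56.4]
tool_rot: [[-0.063, 0.998, 0.001], [0.998, 0.063, 0.001], [0.0, 0.001, -1.0]]
ft_force: [-0.2, 0.4, -0.2]
width: 0.245
finger_force: 39.5
```

Run:
```python
from h import *
r=snap('wrist','w5')
im=cv2.imread('pics/w5.png')
cv2.imwrite('pics/w5b.png',cv2.convertScaleAbs(cv2.resize(im[130:330,130:396],(798,600),interpolation=cv2.INTER_CUBIC),alpha=1.4,beta=10))
o=bot.get_obs();R=o['tool_rot'];print(o['time_s'],o['tcp_pos'],np.round(R,4),o['ft_force'])
```

```text
13.975 [534.27157298 300.2174534   56.67689056] [[-6.36e-02  9.98e-01  1.80e-03]
 [ 9.98e-01  6.36e-02  8.00e-04]
 [ 7.00e-04  1.80e-03 -1.00e+00]] [-0.28685671 -0.6770476   0.06218524]
```

View pics/w5b.png

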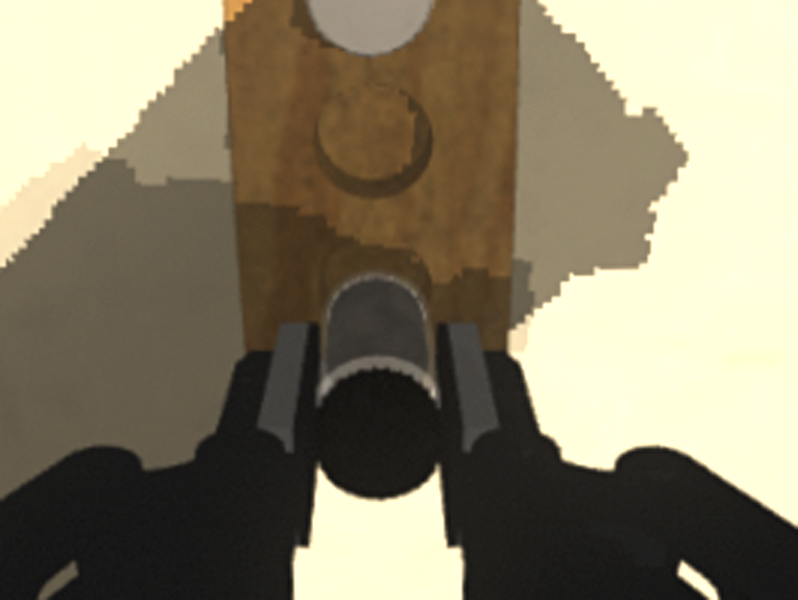

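The crop shows the vial's lower rim at (376,272) just over the end hole, whose upper rim arc is at row ≈245. The neighbouring hole is centred at (374,140), columns 314–433. The rack edges are at columns 228 and 519 on row 100.

Run:
```python
from h import *
r=load('w5')
A=lambda u,v,z: at(r,130+u/3-.33,130+v/3-.33,z,True)
p=np.array([534.27,300.22]);R=np.array([[-.0636,.998],[.998,.0636]])
T=lambda q:(R.T@(q[:2]-p)).round(1)
for n,q in dict(n_l=(314,140,22),n_r=(433,140,22),n_top=(374,82,22),n_bot=(374,197,22),e_top=(376,244,22),e_l=(320,290,22),e_r=(433,290,22),edgeL=(228,100,22),edgeR=(519,100,22),edgeL2=(243,330,22),edgeR2=(509,330,22),rim=(376,272,31),rim_l=(327,310,31),rim_r=(427,310,31),caplow=(378,498,81)).items(): print(n,T(A(*q)))
```

```text
n_l [ 34.1 -13.7]
n_r [34.1 10.5]
n_top [46.1 -1.5]
n_bot [21.8 -1.5]
e_top [11.4 -1.1]
e_l [  0.7 -13.2]
e_r [ 0.7 11.2]
edgeL [ 42.6 -31.1]
edgeR [42.5 27.9]
edgeL2 [ -9.2 -30.6]
edgeR2 [-9.2 28.4]
rim [ 8.8 -1.1]
rim_l [  0.2 -11.2]
rim_r [0.2 9.5]
caplow [-10.2  -0.8]
```

apply_moves(
  motion=[
    {"offset": [0.021,0,0],"twist": [0,0,0],"hand": 1},
    {"offset": [0.021,0,0.03],"twist": [0,0,0],"hand": 1},
    {"offset": [0.021,0,0.06],"twist": [0,0,0],"hand": 1},
    {"offset": [0.021,0,0.07],"twist": [0,0,0],"hand": 1},
    {"offset": [0.021,0,0.075],"twist": [0,0,0],"hand": 1},
  ],
)

```text
time_s: 14.6
tcp_pos: [532.9, 303.5, 43.9]
tool_rot: [[-0.064, 0.998, -0.0], [0.998, 0.064, -0.0], [-0.0, -0.0, -1.0]]
ft_force: [-0.3, 0.2, -0.0]
width: 0.245
finger_force: 39.5
```

apply_moves(
  motion=[
    {"offset": [0,0,0.02],"twist": [0,0,0],"hand": 1},
    {"offset": [0,0,0.04],"twist": [0,0,0],"hand": 1},
    {"offset": [0,0,0.055],"twist": [0,0,0],"hand": 1},
    {"offset": [0,0,0.06],"twist": [0,0,0],"hand": 1},
    {"offset": [0,0,0.06],"twist": [0,0,0],"hand": 1},
  ],
)

```text
time_s: 15.22
tcp_pos: [532.9, 303.6, 35.1]
tool_rot: [[-0.064, 0.998, -0.0], [0.998, 0.064, 0.0], [0.0, -0.0, -1.0]]
ft_force: [0.1, 0.5, 0.2]
width: 0.244
finger_force: 39.5
```

apply_moves(
  motion=[
    {"offset": [0,0,0.008],"twist": [0,0,0],"hand": 1},
    {"offset": [0,0,0.008],"twist": [0,0,0],"hand": 0.6},
    {"offset": [0,0,0.008],"twist": [0,0,0],"hand": 0.4},
    {"offset": [0,0,0.008],"twist": [0,0,0],"hand": 0.3},
    {"offset": [0,0,0.008],"twist": [0,0,0],"hand": 0.3},
    {"offset": [0,0,-0.1],"twist": [0,0,0],"hand": 0.3},
    {"offset": [0,0,-0.3],"twist": [0,0,0],"hand": 0.3},
    {"offset": [0,0,-0.6],"twist": [0,0,0],"hand": 0.3},
    {"offset": [-0.3,0,-0.8],"twist": [0,0,0],"hand": 0.3},
    {"offset": [-0.3,0,-0.8],"twist": [0,0,0],"hand": 0.3},
  ],
)

```text
time_s: 16.48
tcp_pos: [538.5, 255.8, 158.9]
tool_rot: [[-0.06, 0.998, 0.006], [0.998, 0.06, -0.0], [-0.0, 0.006, -1.0]]
ft_force: [0.5, 0.1, -0.3]
width: 0.702
finger_force: 0.0
```

Run:
```python
from h import *
r=snap('wrist','w6')
cv2.imwrite('pics/w6b.png',cv2.convertScaleAbs(cv2.resize(cv2.imread('pics/w6.png'),(800,600),interpolation=cv2.INTER_CUBIC),alpha=1.3))
```

```text
(no output)
```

View pics/w6b.png

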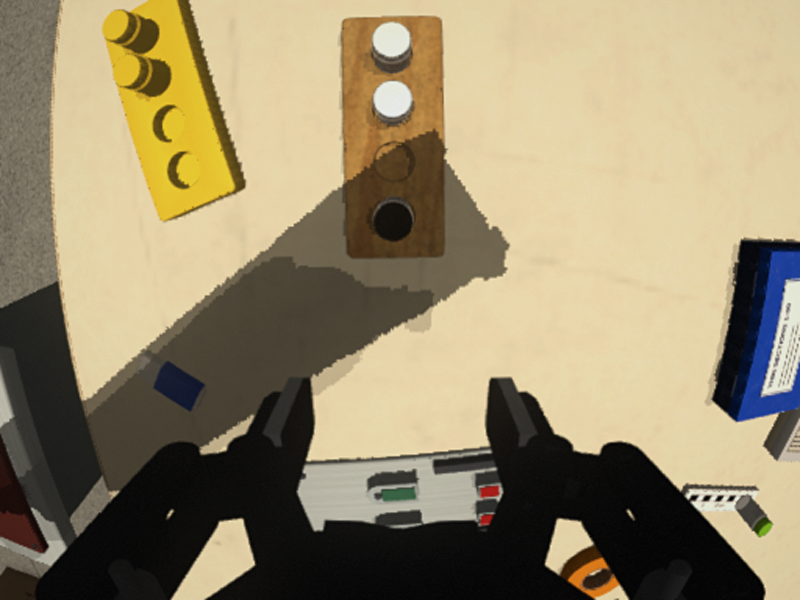

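The picture shows the black-capped vial standing upright in the end hole at (392,220), in line with the white-capped ones. The gripper is open and clear of everything.

```bash
python3 -c "
from station import bot
print(bot.finish_job())"
```

```text
the job is handed in; nothing more can be done
None
```

The job is handed in: I slid the black-capped vial through the go gap, pressed it on the no-go jaws at about 7 N for over half a second, and left it standing upright in the rack's free end hole; the station gave no verdict.

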